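Present the unread blood tube to the bar-code reader

TASK

Book in the blood tube that stands alone in the front row of the rack (the three behind it are already read): draw it up out of the rack, cap up, turn the bar code on its label squarely towards the bar-code reader, and finish holding it still and upright in the air, with the code level with the middle of the reader's window and about 7 cm in front of it. Do not put the tube down or let it go; leave the other tubes in their holes and the rack where it stands, and do not knock the reader or push the other things about.

Things in the scene. Friction and masses are not known exactly. Their poses are not given: they have to be found in the camera images.
- tube: the tube to read: closed blood tube, 86 mm long, 13 mm thick, 17 mm cap over its top 20 mm, 10 to 18 g; alone in the rack's front row, in an end hole, 1 mm play a side, foot 5 mm above the trolley. Origin at the middle of its foot, z along the tube to the cap. Its own row is free for the fingers to close along; the tubes behind are 26 mm away
- tube_code (a point): middle of the bar code on the tube's label: 6.5 mm from the tube's axis, 28 mm above its foot (48 mm below the cap's middle). Its x axis points straight out of the label, its z axis to the cap. The bars go half-way round the tube. In the rack every label faces out over the front row (along -x of the rack) within 0.12 rad
- tube_sight (a point): the point 70 mm straight out from the bar code (along the x axis of tube_code): when the tube is presented well it falls on the middle of the reader's window
- rack: loose tube rack, 55 x 102 mm, 56 mm high, 250 g, 2 rows of 4 holes at x -13 mm (front row, one tube) and +13 mm (back row, three tubes), y -36, -12, 12, 36 mm. Origin at the middle of its underside, rows along y. Holes 15 mm wide in a top plate 52 to 56 mm high and a middle plate at 30 mm; floor at 5 mm
- read_1: tube already read, same kind, in the back row, in the hole right behind the tube to read; origin at the foot
- read_2: tube already read, same kind, back row, third hole; origin at the foot
- read_3: tube already read, same kind, back row, last hole; origin at the foot
- reader: hands-free bar-code reader, a white head with a dark square window on a grey foot; fixed to the trolley, foot 104 x 86 mm, top 123 mm high, head 74 mm wide. Origin on the trolley under the head, x pointing from the window back into the head: the window looks along -x of this frame, level
- reader_window (a point): middle of the reader's window, 20 mm in front of the reader's origin and 85 mm above the trolley; axes as the reader's, so a tube in front of it has negative x here; the window's rim stands 4 mm proud
- pen: pen lying near the work, 138 mm long, 9 mm thick; origin at its middle
- tape_roll: roll of tape lying flat near the work, 40 mm wide, 13 mm high; origin at the middle of its underside
- prep_pad_box: small carton near the work, 55 x 50 x 62 mm; origin at the middle of its underside

How it is judged:
On the way:
1. the tube to read is drawn up clear of the rack, in the fingers, with its cap up and the other tubes still seated (contact force between tube and the fingers above 0.5 N and z of tube in the frame of rack above 0.062 m and angle between tube's own z axis and vertical below 0.4 rad and z of each of read_1, read_2, read_3 in the frame of rack below 0.015 m and angle between each of read_1, read_2, read_3's own z axis and vertical below 0.25 rad), for 0.1 s.
At the end, for the whole second after the job is handed in: tube in the fingers alone, still, upright within 0.2 rad; middle of its bar code 45 to 95 mm in front of the window, within 15 mm of the window's middle sideways and in height, facing it within 0.38 rad; the other tubes seated, the rack level (contact force between tube and the fingers above 0.5 N and height (world z) of tube above 0.03 m and contact force between tube and reader below 0.05 N and contact force between tube and rack below 0.05 N and linear speed of tube below 0.02 m/s and angle between tube's own z axis and vertical below 0.2 rad and x of tube_code in the frame of reader_window between -0.095 and -0.045 m and y of tube_code in the frame of reader_window between -0.015 and 0.015 m and z of tube_code in the frame of reader_window between -0.015 and 0.015 m and angle between the x axis of tube_code and the x axis of reader_window, either way round below 0.38 rad and distance between tube_sight and reader_window below 0.08 m and angle between rack's own z axis and vertical below 0.1 rad and z of each of read_1, read_2, read_3 in the frame of rack below 0.015 m and angle between each of read_1, read_2, read_3's own z axis and vertical below 0.25 rad); the arm keeps its last pose, push and grip.
It fails at once if the reader is knocked or pressed (over 2 N) (contact force between reader and anything else above 2 N).
It fails at once if the rack is dragged more than 25 mm (distance of rack from where it was at the start of the episode above 0.025 m).
It fails at once if one of the other tubes is pulled up or knocked over (z of any of read_1, read_2, read_3 in the frame of rack above 0.03 m or angle between any of read_1, read_2, read_3's own z axis and vertical above 0.5 rad).
It fails at once if the pen, the tape roll or the carton is pushed more than 20 mm (distance of any of pen, tape_roll, prep_pad_box from where it was at the start of the episode above 0.02 m).
It also fails if it takes over 35 s, if anything falls off the work surface, if the arm or the gripper's body presses on something with over 40 N, if the wrist force passes 120 N, or if a joint passes its speed limit or range.

ROBOT

A 7-joint arm with a two-finger parallel gripper is mounted at the origin on a cart in front of the work surface, level with it; the furniture and walls round the work are solid. World frame = base frame: x ahead of the robot, y to its left, z up, the work surface at z = 0. Lengths are in m, angles in rad, forces in N, time in s.
With the tool pointing down it reaches from about 0.4 to 0.875 m from the base axis. Payload 6.5 kg.
Tool frame: the origin (TCP) lies at the very end of the fingers, on their centre line; the grasp point (between the pads) lies 19 mm behind it (hold_point_z is the distance from the TCP to the grasp point, in m); z points along the fingers, y is the line along which they close (so a half turn about z gives the same grasp; the last joint's range is limited). The gripper opens to 85 mm and grips with 20 to 120 N. Pads are 22 mm wide; open, the fingers measure 114 mm over their backs; the gripper's body (76 mm by 85 mm) begins 54 mm behind the grasp point. The pads swing forward as they close: fully open they stand 13 mm farther back than shut.
Start: joints at [1.157, 0.536, -0.004, 1.538, 0.003, 1.067, -0.071], TCP at [0.222, -0.611, 0.231] pointing down, gripper open.
Joint ranges: [-2.7, 2.7], [-0.37, 2.16], [-1.27, 1.26], [0.24, 2.4], [-1.31, 4.45], [0.19, 1.91], [-2.76, 2.76]. Speed limits (rad/s): [2.39, 2.39, 3.14, 3.14, 3.14, 3.14, 3.14].

INTERFACE

Orientations are given as a unit quaternion [x, y, z, w].
In Python, from cell import goto, movel, move_j, set_gripper, dwell, inverse_kinematics, observe, snapshot, MotionError, job_done, recognise, trace, pinpoint, hold_point_z gives the robot as it stands. The module is installed in compiled form; this text tells all that it offers. Calls block until the motion is done:
- goto(position, orientation): joint-space move of the TCP to a pose.
- movel(position, max_speed=0.15, frame=None): straight line of the TCP; frame=None keeps the orientation; max_speed is the mean speed in m/s.
- move_j(angles): joint-space move.
- set_gripper(opening, squeeze=None): finger opening in m; squeeze is the grip in N (None keeps the last); returns when the fingers have stopped.
- dwell(seconds).
- inverse_kinematics(position, orientation): joint angles nearest the present ones, or None.
- observe(): the state.
- snapshot(name): name is "side" or "top" or "wrist"; returns a dict with "image" (400x640x3 uint8, blue, green, red), "depth" (400x640 float32, m along the optical axis (not along the pixel's ray), 0 where there is no reading), "mtx" (3x3 intrinsics, pixels), "R" (3x3) and "t" (3): a world point X has camera coordinates R X + t. Camera axes: x right, y down, z forward; pixel columns grow to the right and rows downward; lengths in m; the calibration is good to about 2 mm. A picture is of the moment at which its call begins.
A pose or a line that the arm cannot do raises MotionError and nothing moves.
- job_done(): hands the job in; it is judged then, once.
Trained networks look in a picture, given as the dict that the camera call returned (one of the last four; its "shot" number tells which), for a name from the list of things; names that differ only in an ending like _2 or _b are one class to them, and where a whole thing is asked for, a point or a joint stands for the part that bears it (a point fixed in the world has none). Each returns a list of dicts, best first, with "score" (0 to 1); they miss things now and then, are a little off and sometimes report something else, mostly with a low value. They report only what shows in the picture. A call takes as long as a camera call.
- recognise(picture, label): "at" ([column, row] in pixels, amid what is visible of it).
- trace(picture, label): "pixels" (400x640 bool, what is visible of it) and "at" ([column, row] in pixels, amid what is visible of it).
- pinpoint(picture, label): "at" ([column, row] in pixels: a listed point, or the origin of a listed thing).
The state is a dict: "t": time; "joint_pos": joint angles; "qvel": joint speeds; "joint_torque": joint torques, N m; "eef_pos": TCP position; "tool_rot": TCP orientation; "force": force on the tool from outside, world axes, zero at the start; "torque": the same for the moment, N m; "gripper_width": finger opening in m; "grasp_force": force on a finger pad.
Only numpy, scipy, OpenCV 4.12 (cv2) and the standard library are available. Lean on these libraries where they do the work, as an engineer would, in place of code of your own. Each camera call takes 0.05 s, during which the arm holds its last target. There are 200 camera calls.

## Working session

There is one attempt and no reset: what is moved stays moved. The work goes in short steps, each a Python script; the robot and the scene stay as the last script left them, time stands still between calls to the robot, and variables do not carry over. Pictures are saved under pics/ and viewed, at most 10 in all, crops included, and the job is handed in when it is done.

```bash
mkdir -p pics; cat > h.py <<'E'
import numpy as np, cv2
from cell import *
def world(p,uv,d=None):
    u,v=int(round(uv[0])),int(round(uv[1]))
    if d is None:
        w=p["depth"][max(v-1,0):v+2,max(u-1,0):u+2]; w=w[w>0]; d=np.median(w) if w.size else 0
    c=d*np.linalg.solve(p["mtx"],[uv[0],uv[1],1]); return p["R"].T@(c-p["t"])
def ray(p,uv):
    return -p["R"].T@p["t"], p["R"].T@np.linalg.solve(p["mtx"],[uv[0],uv[1],1])
def atz(p,uv,z):
    o,d=ray(p,uv); return o+d*(z-o[2])/d[2]
def cloud(p,m):
    v,u=np.nonzero(m&(p["depth"]>0)); d=p["depth"][v,u]
    c=np.linalg.solve(p["mtx"],np.vstack([u,v,np.ones_like(u)]))*d
    return (p["R"].T@(c-p["t"][:,None])).T
E
python3 - <<'E'
from h import *
np.set_printoptions(precision=4,suppress=True)
print(observe()["t"],observe()["tool_rot"],hold_point_z)
ims=[]
for n in ["top","side"]:
    p=snapshot(n); cv2.imwrite(f"pics/{n}0.png",p["image"])
    print(n,"cam",-p["R"].T@p["t"], p["R"][2])
    for l in ["tube","rack","reader","pen","tape_roll","prep_pad_box"]:
        for r in trace(p,l)[:5]:
            c=cloud(p,r["pixels"])
            print(l,round(r["score"],2),r["at"],len(c),np.percentile(c,[2,50,98],axis=0).ravel() if len(c) else "")
    for l in ["tube","tube_code","rack","reader","reader_window"]:
        for r in pinpoint(p,l)[:5]:
            print("pp",l,round(r["score"],2),r["at"],world(p,r["at"]))
print(observe()["t"])
E
```

```text
0.0 [ 0.9849  0.173  -0.0002 -0.0009] 0.0187
top cam [0.3767 0.0072 0.916 ] [ 0.1689 -0.005  -0.9856]
rack 0.9 [264.2, 200.2] 1122 [ 0.4831  0.0848 -0.0003  0.5184  0.1367  0.0549  0.5634  0.1849  0.0592]
rack 0.36 [256.5, 187.4] 31 [0.5248 0.145  0.0741 0.53   0.1494 0.0888 0.5349 0.1558 0.0913]
reader 0.94 [421.8, 194.2] 1819 [ 0.4731 -0.2518  0.0058  0.5112 -0.1928  0.1135  0.5506 -0.1595  0.1235]
tape_roll 0.67 [320.0, 145.5] 200 [ 0.631  -0.0046 -0.0026  0.6483  0.0142  0.0111  0.6684  0.0311  0.0144]
prep_pad_box 0.93 [416.3, 260.9] 796 [ 0.3481 -0.2168 -0.0025  0.3756 -0.1856  0.0612  0.4075 -0.1626  0.0646]
pp tube 0.51 [323.8, 254.9] [ 0.3924  0.0117 -0.0014]
pp tube 0.41 [282.9, 193.9] [0.5233 0.0964 0.0734]
pp tube_code 0.48 [282.7, 195.6] [0.5226 0.0987 0.0555]
pp rack 0.94 [268.7, 197.0] [0.5203 0.1296 0.0552]
pp reader 0.58 [412.3, 199.6] [ 0.5048 -0.1829  0.0681]
pp reader_window 0.84 [409.6, 194.1] [ 0.5156 -0.176   0.0764]
side cam [ 0.4522 -0.6586  0.5931] [ 0.0806  0.8012 -0.593 ]
tube 0.44 [316.2, 187.6] 90 [0.5209 0.0891 0.0575 0.5275 0.0938 0.0787 0.5348 0.102  0.0908]
rack 0.62 [310.0, 197.8] 917 [0.4809 0.0805 0.003  0.5175 0.1098 0.0327 0.5662 0.1781 0.0571]
reader 0.67 [330.0, 298.5] 4041 [ 0.4743 -0.2636  0.0061  0.514  -0.2312  0.079   0.5632 -0.1763  0.1223]
pen 0.76 [263.7, 242.2] 299 [ 0.3306 -0.0079 -0.0025  0.401   0.0014  0.0063  0.4548  0.0162  0.011 ]
tape_roll 0.58 [371.5, 229.2] 183 [ 0.6312 -0.0065 -0.001   0.6486  0.0073  0.0102  0.6667  0.0276  0.0135]
prep_pad_box 0.87 [241.0, 302.3] 1570 [ 0.3425 -0.2193 -0.0009  0.3732 -0.2088  0.0543  0.4014 -0.1652  0.0631]
pp tube_code 0.64 [315.7, 202.9] [0.5276 0.0818 0.0418]
pp tube_code 0.2 [310.8, 204.5] [0.517  0.0926 0.0301]
pp rack 0.67 [313.0, 207.0] [0.5217 0.0871 0.0263]
pp reader 0.61 [324.1, 314.0] [ 0.5092 -0.2301  0.0352]
pp reader_window 0.56 [317.3, 276.0] [ 0.4986 -0.2215  0.1214]
1.2
```

```bash
python3 - <<'E'
import cv2
a=cv2.imread("pics/top0.png")[130:300,220:460]; b=cv2.imread("pics/side0.png")[150:360,200:420]
cv2.imwrite("pics/a.png",cv2.resize(a,None,fx=3.3,fy=3.3)); cv2.imwrite("pics/b.png",cv2.resize(b,None,fx=2.8,fy=2.8))
E
```

```text
(no output)
```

View pics/a.png

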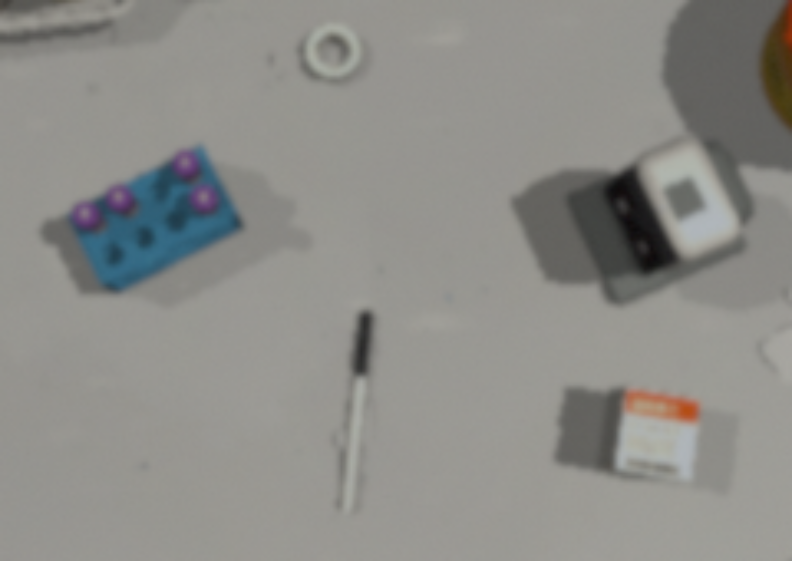

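View pics/b.png

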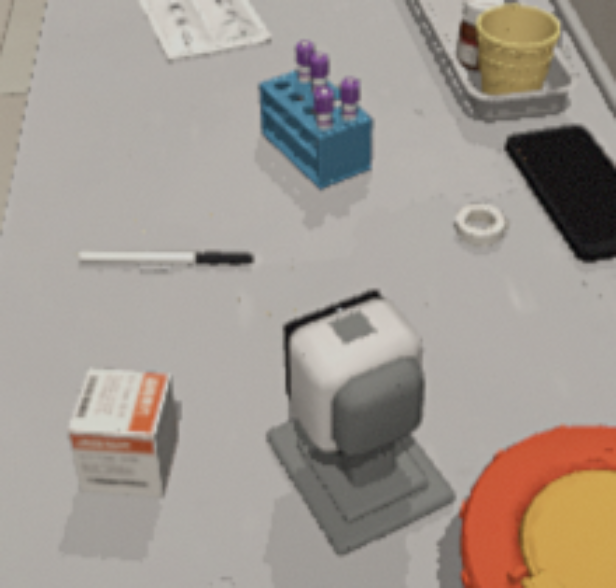

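```bash
cat > meas.py <<'E'
from h import *
np.set_printoptions(precision=4,suppress=True)
def rect(c):
    (x,y),(w,h),a=cv2.minAreaRect((c[:,:2]*1000).astype(np.float32)); 
    return np.round([x,y,w,h,a],1)
def caps(p):
    hsv=cv2.cvtColor(p["image"],cv2.COLOR_BGR2HSV)
    m=cv2.inRange(hsv,(130,60,30),(165,255,255)); n,l,s,c=cv2.connectedComponentsWithStats(m)
    for i in range(1,n):
        if s[i,4]>15:
            q=cloud(p,l==i); q=q[q[:,2]>.065]
            if len(q)<5: continue
            t=q[q[:,2]>np.percentile(q[:,2],98)-.006]
            print("cap",c[i].round(1),s[i,4],len(q),"all",q.mean(0),"top",t.mean(0),t[:,2].max(),"ray@.091",atz(p,c[i],.085))
if __name__=="__main__":
    P={}
    for n in ["top","side"]:
        p=snapshot(n); print(n); caps(p)
        P[n]={}
        for l in ["rack","reader"]:
            r=trace(p,l)
            if r: P[n][l]=cloud(p,r[0]["pixels"])
    for l,zs in [("rack",[(.048,.061)]),("reader",[(0.003,.02),(.075,.105),(.108,.13)])]:
        for lo,hi in zs:
            for n in P:
                c=P[n].get(l); c=c[(c[:,2]>lo)&(c[:,2]<hi)] if c is not None else []
                if len(c)>20: print(l,n,lo,len(c),rect(c))
            c=np.vstack([P[n][l] for n in P if l in P[n]]); c=c[(c[:,2]>lo)&(c[:,2]<hi)]; print(l,"both",lo,rect(c))
    # IK feasibility
    from scipy.spatial.transform import Rotation as R
    for yaw in np.arange(-180,181,30):
        y=np.radians(yaw); q=R.from_matrix(np.array([[np.cos(y),np.sin(y),0],[np.sin(y),-np.cos(y),0],[0,0,-1]]).T).as_quat()
        print(yaw,[None if (k:=inverse_kinematics(pos,q)) is None else np.round(k,2)[[0,6]] for pos in ([.52,.095,.2],[.46,-.1,.2],[.46,-.1,.11])])
E
python3 meas.py
```

```text
top
cap [276.  179.7] 42 42 all [0.5517 0.1093 0.0882] top [0.5523 0.1096 0.0899] 0.09328410907084758 ray@.091 [0.5524 0.1097 0.085 ]
cap [256.  190.3] 39 38 all [0.5299 0.1516 0.0879] top [0.5309 0.1522 0.0899] 0.09303854677037517 ray@.091 [0.5304 0.1523 0.085 ]
cap [281.5 190.2] 39 39 all [0.5286 0.0977 0.0892] top [0.5295 0.098  0.09  ] 0.09361787792788112 ray@.091 [0.5294 0.0982 0.085 ]
cap [246.  195.3] 43 42 all [0.5196 0.173  0.0882] top [0.5199 0.1733 0.0891] 0.09207966013501384 ray@.091 [0.5202 0.1735 0.085 ]
side
cap [311.1 171.4] 85 84 all [0.5246 0.1576 0.0821] top [0.5248 0.159  0.0879] 0.09083916570617995 ray@.091 [0.5242 0.1526 0.085 ]
cap [324.4 182.5] 46 46 all [0.5507 0.1046 0.0825] top [0.5509 0.1055 0.0878] 0.09028261838220226 ray@.091 [0.5502 0.1009 0.085 ]
cap [315.1 185.6] 57 55 all [0.5277 0.0942 0.0824] top [0.5278 0.0958 0.0883] 0.09244177287474492 ray@.091 [0.5273 0.0907 0.085 ]
rack top 0.048 641 [525.8 136.4  54.4 100.2  26.9]
rack side 0.048 335 [524.5 135.6  55.2 103.7  26.6]
rack both 0.048 [525.  135.9  56.4 103.7  26.6]
reader top 0.003 532 [ 520.9 -
[... 710 characters left out ...]
52, 2.35]), array([-0.74, -2.48]), array([-0.68, -2.18])]
-60 [array([-1.05, -2.28]), array([ 0.16, -2.52]), array([ 0.07, -2.46])]
-30 [array([ 0.05, -2.53]), array([ 0.25, -2.03]), array([ 0.17, -2.01])]
0 [array([ 0.16, -2.07]), array([ 0.34, -1.54]), array([ 0.26, -1.56])]
30 [array([ 0.22, -1.58]), array([ 0.41, -1.05]), array([ 0.35, -1.11])]
60 [array([ 0.27, -1.1 ]), array([ 0.49, -0.56]), array([ 0.42, -0.64])]
90 [array([ 0.3, -0.6]), array([ 0.56, -0.07]), array([ 0.49, -0.18])]
120 [array([ 0.36, -0.12]), array([0.62, 0.42]), array([0.56, 0.29])]
150 [array([0.42, 0.36]), array([0.68, 0.91]), array([0.62, 0.77])]
180 [array([0.48, 0.83]), array([0.78, 1.37]), array([0.67, 1.24])]
```

```bash
cat >> h.py <<'E'
from scipy.spatial.transform import Rotation as Rot
def quat(deg):
    y=np.radians(deg); return Rot.from_matrix(np.array([[np.cos(y),np.sin(y),0],[np.sin(y),-np.cos(y),0],[0,0,-1]]).T).as_quat()
E
python3 - <<'E'
from h import *; from meas import caps
o=observe(); print(o["t"])
goto([.51,.09,.25],quat(26.7))
print(observe()["t"],observe()["eef_pos"],observe()["gripper_width"])
p=snapshot("wrist"); cv2.imwrite("pics/w1.png",p["image"]); caps(p)
for l in ["tube_code","tube","rack"]: print(l,[(round(r["score"],2),r["at"]) for r in pinpoint(p,l)[:4]])
r=trace(p,"rack"); 
if r:
    from meas import rect
    c=cloud(p,r[0]["pixels"]); c=c[(c[:,2]>.048)&(c[:,2]<.061)]; print(rect(c))
u=np.radians(-67.5); X=np.array([np.cos(u),np.sin(u)]); Y=np.array([-X[1],X[0]])
for n in ["top","side"]:
    p=snapshot(n); r=trace(p,"reader")
    for w in ["reader","reader_window"]:
        print(n,w,[(round(k["score"],2),atz(p,k["at"],0 if w=="reader" else .085)) for k in pinpoint(p,w)[:2]])
    if not r: continue
    c=cloud(p,r[0]["pixels"])
    for z in np.arange(0,.13,.01):
        q=c[(c[:,2]>=z)&(c[:,2]<z+.01)]
        if len(q)>15:
            a=(q[:,:2]-[.519,-.2105])@np.array([X,Y]).T*1000; print(n,round(z,2),len(q),"x",np.percentile(a[:,0],[2,98]).round(),"y",np.percentile(a[:,1],[2,98]).round())
E
```

```text
1.5
4.175 [0.5103 0.089  0.2499] 0.08569567995000581
cap [248.3 134.5] 231 225 all [0.522  0.1734 0.0889] top [0.5213 0.1741 0.0904] 0.09341341487705983 ray@.091 [0.5214 0.1739 0.085 ]
cap [271.6 134.6] 207 204 all [0.5325 0.1525 0.0897] top [0.532  0.1528 0.0905] 0.09295277466783823 ray@.091 [0.5319 0.1529 0.085 ]
cap [318.6 134.6] 186 186 all [0.5535 0.1105 0.0903] top [0.5533 0.1104 0.0907] 0.09277683306922445 ray@.091 [0.5531 0.1103 0.085 ]
cap [318.5 159.8] 191 189 all [0.5309 0.0992 0.0896] top [0.5304 0.099  0.0905] 0.09232660031249278 ray@.091 [0.5302 0.0989 0.085 ]
tube_code [(0.52, [316.0, 159.5])]
tube [(0.64, [322.4, 150.8])]
rack [(0.61, [290.5, 139.8])]
[524.4 136.5  54.6 102.1  26.6]
top reader [(0.92, array([ 0.512 , -0.1994,  0.    ]))]
top reader_window [(0.7, array([ 0.5118, -0.1848,  0.085 ]))]
top 0.0 334 x [-50.  50.] y [-42.  44.]
top 0.01 218 x [-47.  41.] y [-39.  41.]
top 0.05 52 x [-36. -31.] y [-26.  29.]
top 0.06 45 x [-36. -18.] y [-35.  31.]
top 0.07 39 x [-36. -15.] y [-32.  34.]
top 0.08 41 x [-36. -20.] y [-34.  32.]
top 0.09 44 x [-36. -28.] y [-32.  31.]
top 0.1 45 x [-36.  34.] y [-35.  31.]
top 0.11 610 x [-36.  31.] y [-34.  36.]
top 0.12 422 x [-24.  13.] y [-27.  30.]
side reader [(0.93, array([ 0.514 , -0.1974,  0.    ]))]
side reader_window [(0.72, array([ 0.5037, -0.1881,  0.085 ]))]
side 0.0 767 x [-47.  52.] y [-44.  40.]
side 0.01 765 x [-37.  47.] y [-38.  33.]
side 0.02 77 x [ 7. 24.] y [-17.  10.]
side 0.03 78 x [ 9. 23.] y [-17.  11.]
side 0.04 22 x [14. 22.] y [-24.  11.]
side 0.05 24 x [-35.  31.] y [-37.   6.]
side 0.06 132 x [-33.  35.] y [-38.  19.]
side 0.07 186 x [-33.  36.] y [-38.  20.]
side 0.08 199 x [-30.  36.] y [-38.  22.]
side 0.09 196 x [-30.  36.] y [-38.  24.]
side 0.1 308 x [-33.  35.] y [-38.  28.]
side 0.11 790 x [-36.  30.] y [-36.  31.]
side 0.12 501 x [-22.  12.] y [-29.  26.]
```

View pics/w1.png

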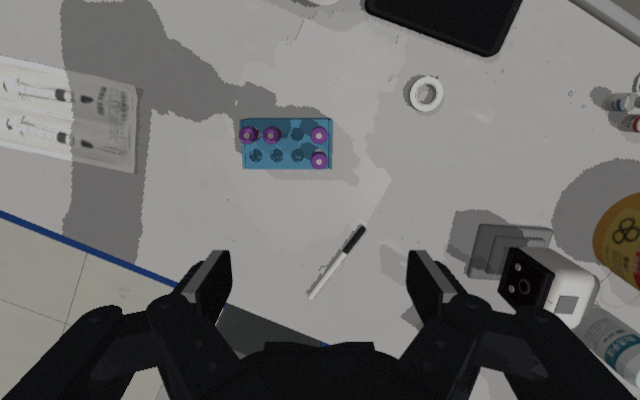

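```bash
python3 - <<'E'
from h import *; np.set_printoptions(precision=4,suppress=True)
q=quat(26.7)
set_gripper(.045,30)
movel([.5299,.0985,.13],.2,frame=q) if False else goto([.5299,.0985,.13],q)
movel([.5299,.0985,.063],.06)
o=observe(); print(o["t"],o["eef_pos"],o["force"])
set_gripper(0,30); o=observe(); print(o["t"],o["gripper_width"],o["grasp_force"],o["force"])
movel([.5299,.0985,.15],.06)
o=observe(); print(o["t"],o["gripper_width"],o["grasp_force"],o["eef_pos"],o["force"])
p=snapshot("side"); cv2.imwrite("pics/s2.png",cv2.resize(p["image"][110:260,230:430],None,fx=3.5,fy=3.5,interpolation=cv2.INTER_CUBIC))
E
```

```text
7.125 [0.5302 0.0986 0.0634] [ 0.6598  0.2402 -0.4145]
7.4833 0.016116775654378374 29.194413721561432 [-0.5965 -0.9745  4.036 ]
9.0833 0.015926317941101126 29.217702448368073 [0.5296 0.0984 0.1497] [ 0.529   0.2122 -0.2229]
```

View pics/s2.png

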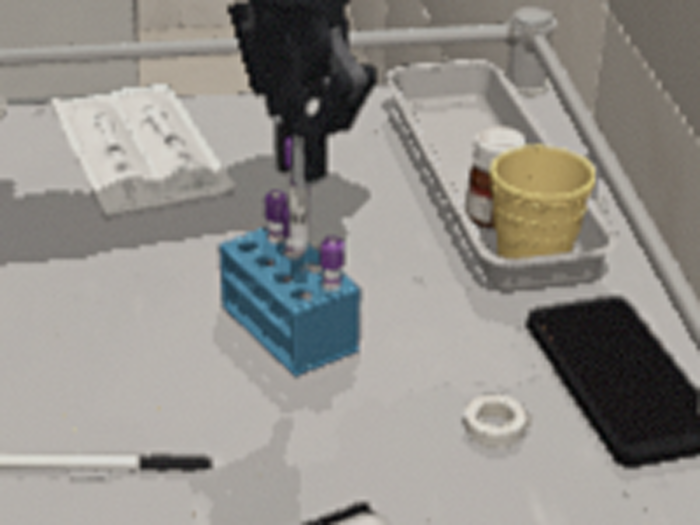

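```bash
python3 - <<'E'
from h import *; np.set_printoptions(precision=4,suppress=True)
movel([.5299,.0985,.19],.1)
goto([.4774,-.1103,.17],quat(112.5))
movel([.4774,-.1103,.115],.06)
dwell(.3)
o=observe(); print(o["t"],o["gripper_width"],o["grasp_force"],o["eef_pos"],o["force"])
ims=[]
for n,(r0,c0) in [("top",(130,300)),("side",(150,240))]:
    p=snapshot(n); ims.append(cv2.resize(p["image"][r0:r0+160,c0:c0+130],None,fx=3,fy=3,interpolation=cv2.INTER_CUBIC))
    for w in ["tube_code","reader_window","tube"]:
        print(n,w,[(round(k["score"],2),k["at"],world(p,k["at"])) for k in pinpoint(p,w)[:3]])
cv2.imwrite("pics/f.png",np.hstack(ims))
E
```

```text
12.575 0.016256873730408822 29.217362701892853 [ 0.4775 -0.1104  0.1152] [ 0.4158  0.1647 -0.3659]
top tube_code [(0.32, [262.8, 198.0], array([0.5184, 0.1426, 0.0548]))]
top reader_window []
top tube []
side tube_code [(0.52, [303.7, 248.1], array([ 0.4899, -0.0229, -0.0012]))]
side reader_window [(0.63, [317.3, 274.3], array([ 0.499 , -0.2177,  0.1213]))]
side tube [(0.72, [299.7, 261.6], array([ 0.4781, -0.0643, -0.0002])), (0.42, [315.1, 272.9], array([ 0.4958, -0.2145,  0.1215]))]
```

View pics/f.png

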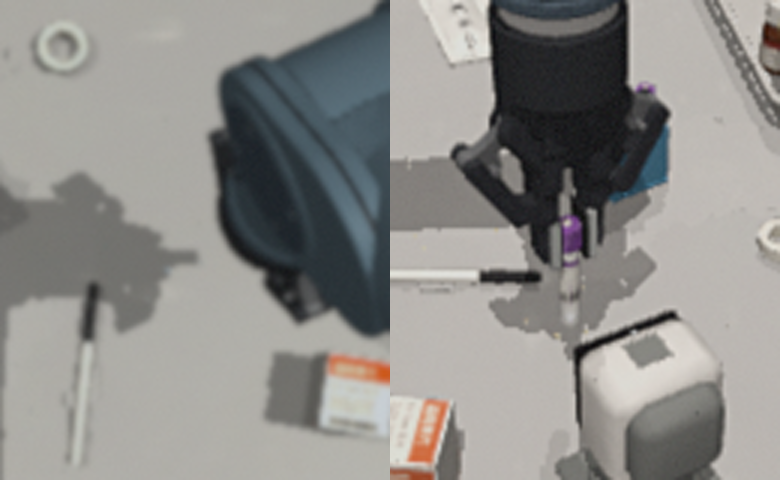

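```bash
python3 - <<'E'
from h import *; np.set_printoptions(precision=4,suppress=True)
p=snapshot("side")
for l,z in [("tube_code",.085),("tube",.057),("reader_window",.085)]: print(l,[(round(k["score"],2),k["at"],atz(p,k["at"],z)) for k in pinpoint(p,l)[:2]])
for X in ([.4774,-.1103,.057],[.480,-.1163,.085],[.4774,-.1103,.133]):
    c=p["mtx"]@(p["R"]@np.array(X)+p["t"]); print(c[:2]/c[2])
cv2.imwrite("pics/z.png",cv2.resize(p["image"][210:275,270:340],None,fx=8,fy=8,interpolation=cv2.INTER_CUBIC))
E
```

```text
tube_code [(0.65, [301.1, 249.6], array([ 0.4793, -0.1186,  0.085 ]))]
tube [(0.56, [297.7, 260.0], array([ 0.4722, -0.1169,  0.057 ]))]
reader_window [(0.66, [314.4, 272.2], array([ 0.4981, -0.1783,  0.085 ])), (0.47, [303.3, 249.6], array([ 0.4834, -0.1191,  0.085 ]))]
[300.1877 257.3694]
[301.3864 248.7097]
[298.9984 227.0639]
```

View pics/z.png

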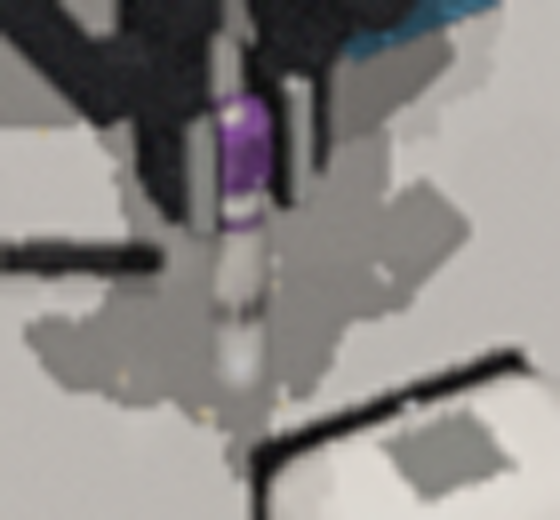

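The zoomed view shows the tube upright in the fingers. The bars are at pixel (300, 249), against the predicted (301, 249), and face the reader. I'm handing it in.

```bash
python3 -c "
from cell import *
print(job_done())"
```

```text
the job is handed in; nothing more can be done
None
```

The job is handed in: the arm is holding the tube still and upright, bar code facing the reader, level with the window's middle and about 7 cm in front of it. I did not look at the rack and the other tubes again after the move, and the hand-in reported no verdict.

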